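# Store the gudgeon pin and screw its jar shut

## Task

Put the loose steel gudgeon pin away in the square amber jar that stands open: lower it into the mouth rather than dropping it from up high, then swing the jar's tethered lid over and screw it clockwise until it is fully tight. Leave the other engine parts on the mat where they are.

Things in the scene. Friction and masses are not known exactly. Their poses are not given: they have to be found in the camera images.
- pin: The gudgeon (piston) pin: a plain bright steel tube, 22 mm in diameter and 64 mm long, about 120 g, standing on end on the 3 mm thick white mat to the robot's right. Origin at the centre of its lower end, z along it.
- pin_mid (a point): The middle of the gudgeon pin, on its axis, 32 mm above its lower end.
- jar: The open jar: squat square amber jar, 80 x 80 mm, shoulder flat at 55 mm, held in a dark steel cradle (86 x 86 mm, 18 mm high, bolted tabs to 63 mm out on its +y and -y sides) fixed to the bench, so it cannot turn or slide. Origin on the jar's axis at the bench surface, z up; x points from the axis towards the lid's hinge. An identical jar nearby is already shut (jar_shut).
- jar_mouth (a point): Centre of the open jar's mouth, level with the rim, 80 mm above the bench, on the jar's axis. The round neck rises from the shoulder (55 mm) to the rim: 52 mm in diameter outside, 47 mm inside. The inner floor is 6 mm above the bench; the body is 74 mm square inside.
- jar_hinge (a point): The middle of the lid's hinge axis, 40 mm from the jar's axis along the jar's x, 62 mm above the bench; the hinge axis runs along the jar's y.
- lid_swing (a joint): Swing of the lid on its hinge, rad: 0 = down level on the neck, 1.57 = upright, 2.5 = laid fully back away from the mouth (end stop). Starts leaning back (1.85 to 2.35) and stays where it is left (friction 0.035 N m). It goes down onto the neck only while the cap is at the start of its thread (lid_screw below about 0.3), and cannot lift once screwed in further.
- lid_screw (a joint): Turning of the cap about its own axis under the strap, rad: 0 = start of the thread, where it begins (0 to 0.2); grows clockwise as seen from above the closed jar; hard stop at 2.62 (150 degrees) = fully tight. Friction 0.12 N m. The cap moves 1 mm down its axis per rad (2.6 mm in all).
- lid_top (a point): Centre of the cap's flat outer face, on its axis. The lid is a white ribbed plastic cap, 62 mm in diameter, 24 mm high, open below. Its centre is 40 mm from the hinge axis, its far edge 71 mm. Lid closed: outer face 85.6 mm above the bench, 83 mm when tight. Grip it across the ribbed side, fingers at least 33 degrees round from the strap.
- strap_pivot (a point): Centre of the strap's outer face, over the cap's centre (40 mm from the hinge axis); 90.5 mm above the bench with the lid closed. The 12 mm wide white strap carries the cap: from the hinge up beside the cap (35 to 39 mm from its axis), then 3 mm thick across above it to a 20 mm disc, where the cap pivots. The strap does not turn with the cap.
- jar_shut: The other jar, the same in every way but already shut and full; fixed to the bench, top at 90.5 mm. Origin on its axis at the bench surface.
- piston: Aluminium piston standing crown up on the mat, 75 mm in diameter, 60 mm high; origin at the centre of its underside. To be left alone.
- con_rod: Dark steel connecting rod lying flat on the mat, 165 mm long, 74 mm wide at the big end, 20 mm high; origin near the middle of its underside, x towards the small end. To be left alone.
- spring: Steel valve spring standing on the mat, 32 mm in diameter, 48 mm high; origin at the centre of its underside. To be left alone.
- cover: Round bright steel cover with two ears lying on the mat, 80 mm in diameter, 112 mm over the ears, 18 mm high; origin at the centre of its underside. To be left alone.
Things that resemble listed ones, but are neither listed nor needed, are in the scene too. Leave any red look-alike of the pin alone.

How it is judged:
By the outcome, as a careful person would: the job done as asked, in the order asked, and still so for the second after the job is handed in, with the robot touching nothing.
It also fails if it takes over 69 s, if anything falls off the work surface, if the arm or the gripper's body presses on something with over 40 N, if the wrist force passes 120 N, or if a joint passes its speed limit or range.

## Robot

A 6-joint arm with a two-finger parallel gripper is mounted at the origin on the work surface. World frame = base frame: x ahead of the robot, y to its left, z up, the work surface at z = 0. Lengths are in m, angles in rad, forces in N, time in s.
With the tool pointing down it reaches from about 0.325 to 0.875 m from the base axis. Payload 4.4 kg.
Tool frame: the origin (TCP) lies midway between the tips of the shut fingers; the grasp point (between the pads) lies 19 mm behind it; z points along the fingers, y is the direction in which the jaws open and shut (so a half turn about z gives the same grasp; the last joint's range is limited). The gripper opens to 85 mm and grips with 20 to 120 N. Pads are 22 mm wide; open, the fingers measure 114 mm over their backs; the gripper's body (76 mm by 85 mm) begins 54 mm behind the grasp point. The pads swing forward as they close: fully open they stand 13 mm farther back than shut.
Start: joints at [-1.341, 0.207, 1.542, -0, 1.393, -0.15], TCP at [0.214, -0.534, 0.231] pointing down, gripper open.
Joint ranges: [-2.73, 2.73], [-0.86, 2.22], [0.23, 2.46], [-1.11, 4.25], [0.08, 2.63], [-2.82, 2.82]. Speed limits (rad/s): [2.79, 2.79, 3.14, 3.14, 3.14, 3.14].

## Interface

Orientations are given as a rotation vector (axis times angle).
In Python, from plant import bot gives the robot as it stands.
- The arm moves only by the tool play_rows, never from a script. Its argument "motion" is text: rows parted by semicolons, each of 7 numbers parted by spaces: the shift along the world's x, y, z in cm, then the turn, a rotation vector about the world's x, y, z in degrees, then the opening, from -1 (shut) to 1 (fully open). A call has 1 to 20 rows; each row shifts and turns the pose as measured when the row begins; what a row does not reach is not made up. A row lasts 1/12 s, in which the tool goes at most 41.7 mm and 7.16 degrees, less where a joint would pass 70% of its speed; a pose out of reach is approached as far as the arm can. A call with a gripper value outside its range is refused whole. The fingers move at their own pace and stop on an object; "squeeze" is the grip in N (left out, the last holds). Time passes only in rows, so rows that do not move let the fingers close. It gives the time, the measured TCP pose, the force and the opening at its end, in the units of the state.
- bot.get_state(): the state, without advancing time (a new reading comes with each control period).
- bot.get_image(name): name is "side" or "top" or "wrist"; returns a dict with "image" (384x512x3 uint8, red, green, blue), "fovy" (degrees; the focal length in pixels is half the picture's height over the tangent of half this angle, whatever the lens; pixels are square), "cx", "cy" (the principal point, pixels), "k1" (the pictures are not rectified: a ray, as slopes to the right and down, at radius r is drawn at 1 + k1 r^2 times it, then the intrinsics apply), "origin" and "attitude" of the camera in the world. Camera axes: x right, y down, z forward; pixel columns grow to the right and rows downward; lengths in m; the calibration is good to about 2 mm. A picture is of the moment at which its call begins. There is no depth.
- bot.finish_job(): hands the job in, once; it reports no verdict.
The state is a dict: "time": time; "joints": joint angles; "qvel": joint speeds; "joint_efforts": joint torques, N m; "tool_pos": TCP position; "eef_rot": TCP orientation; "ft_force": force on the tool from outside, world axes, zero at the start; "ft_torque": the same for the moment, N m; "grip_width": finger opening in m.
Only numpy, scipy, OpenCV 4.12 (cv2) and the standard library are available. Lean on these libraries where they do the work, as an engineer would, in place of code of your own. Each camera call takes 0.05 s, during which the arm holds its last target.

## Working session

There is one attempt and no reset: what is moved stays moved. The work goes in short steps, Python scripts to look and compute and a tool call to move; the robot and the scene stay as the last step left them, time stands still between calls to the robot, and variables do not carry over. Pictures are saved under pics/ and viewed, and the job is handed in when it is done.

Besides the shell and the picture viewer there is one more tool, called after "Call:" as name(argument=value, ...), one argument or row to a line, values as JSON. play_rows: Moves the arm, as the interface text tells. Its arguments: {"type":"object","properties":{"motion":{"type":"string"},"squeeze":{"type":"number"}},"required":["motion"]}

```bash
ls; mkdir -p pics; python3 - <<'E'
from plant import bot
import cv2
s=bot.get_state();print(s)
for n in ["side","top","wrist"]:
    d=bot.get_image(n);cv2.imwrite(f"pics/{n}0.png",d["image"][:,:,::-1]);print(n,{k:v for k,v in d.items() if k!="image"})
E
```

```text
pics
{'time': 0.0, 'joints': array([-1.34048463e+00,  2.07415491e-01,  1.54299718e+00, -8.73053286e-06,
        1.39348697e+00, -1.50517584e-01]), 'qvel': array([ 5.41806250e-05, -3.61122904e-04,  9.71462293e-04,  6.99035393e-04,
       -4.66895458e-04, -1.41851422e-05]), 'joint_efforts': array([ 1.42034864e-03, -3.83027744e+01, -2.91593975e+01, -1.03755076e-04,
        1.04162112e-02,  7.96757433e-06]), 'tool_pos': array([ 0.21352124, -0.53305352,  0.23010782]), 'eef_rot': array([-3.08254739e+00, -5.94163027e-01,  1.57910638e-04]), 'ft_force': array([-0.79305212,  0.50254201, -0.92397769]), 'ft_torque': array([ 0.02559994, -0.03233202, -0.03169782]), 'grip_width': 0.08532882495287025}
side {'fovy': 53.55998406585734, 'cx': 253.0170396510383, 'cy': 193.74980546892414, 'k1': 0.0006400360446826799, 'origin': array([ 0.29182134, -0.7896207 ,  0.55053129]), 'attitude': array([-2.08235437,  0.29896205, -0.15552401])}
top {'fovy': 54.07594138903705, 'cx': 250.92421861502086, 'cy': 189.39474456208072, 'k1': -0.0014841772900052105, 'origin': array([ 0.4647729 , -0.04357504,  1.07677731]), 'attitude': array([-2.18068642,  2.21185453, -0.03095143])}
wrist {'fovy': 63.18377955193658, 'cx': 255.2986159408316, 'cy': 187.569106676306, 'k1': -0.020802880185643958, 'origin': array([ 0.28582177, -0.50316587,  0.37375784]), 'attitude': array([ 2.3834147 , -1.61120938, -0.25340641])}
```

View pics/side0.png

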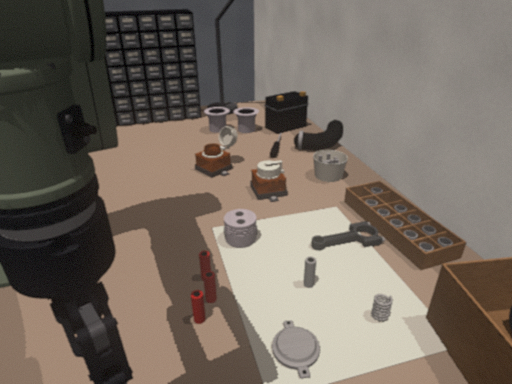

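View pics/top0.png

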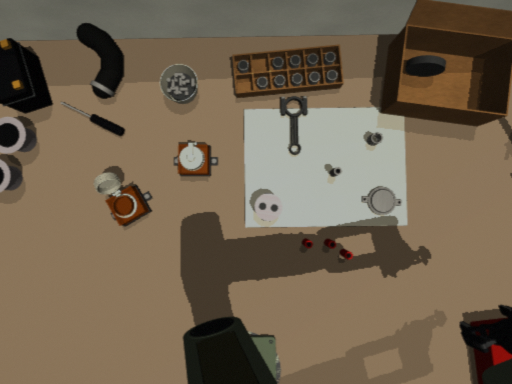

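View pics/wrist0.png

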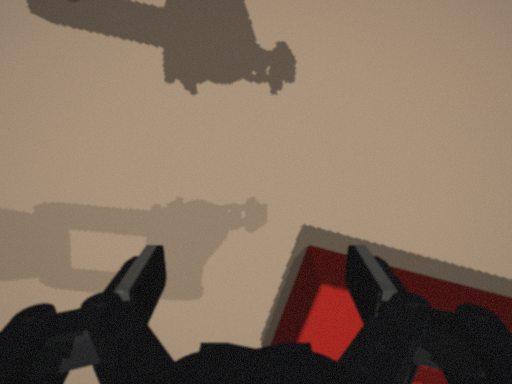

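The side view shows the pin at about (310,272), the open jar at (213,158) and its leaning lid at (228,137). The top view shows the pin at (335,172), the open jar at (125,205), its lid at (108,183) and the shut jar at (194,158). Next I'll zoom in and set up the ray helpers.

```bash
cat > h.py <<'E'
import numpy as np, cv2
from scipy.spatial.transform import Rotation as R
def cam(d):
    h=d["image"].shape[0]; f=h/2/np.tan(np.radians(d["fovy"])/2)
    return f,d["cx"],d["cy"],d["k1"],np.array(d["origin"]),R.from_rotvec(d["attitude"]).as_matrix()
def ray(d,u,v):
    f,cx,cy,k,o,A=cam(d); p=np.array([(u-cx)/f,(v-cy)/f]); q=p.copy()
    for _ in range(20): q=p/(1+k*(q@q))
    w=A@np.array([q[0],q[1],1]); return o,w/np.linalg.norm(w)
def onz(d,u,v,z):
    o,w=ray(d,u,v); return o+w*(z-o[2])/w[2]
def proj(d,P):
    f,cx,cy,k,o,A=cam(d); c=A.T@(np.array(P)-o); q=c[:2]/c[2]; q=q*(1+k*(q@q)); return q*f+[cx,cy]
def tri(*rs):
    M=0;b=0
    for o,w in rs:
        I=np.eye(3)-np.outer(w,w); M=M+I; b=b+I@o
    return np.linalg.solve(M,b)
def crop(d,x0,y0,x1,y1,s,name):
    im=d["image"][y0:y1,x0:x1,::-1]; cv2.imwrite("pics/"+name,cv2.resize(im,None,fx=s,fy=s,interpolation=cv2.INTER_CUBIC))
E
python3 - <<'E'
from plant import bot
from h import *
import pickle
t=bot.get_image("top");s=bot.get_image("side");pickle.dump((t,s),open("im0.pkl","wb"))
a=[cv2.resize(t["image"][160:235,80:180],None,fx=4,fy=4,interpolation=2),cv2.resize(s["image"][115:190,180:280],None,fx=4,fy=4,interpolation=2)]
b=[cv2.resize(t["image"][140:215,290:390],None,fx=4,fy=4,interpolation=2),cv2.resize(s["image"][240:315,260:360],None,fx=4,fy=4,interpolation=2)]
cv2.imwrite("pics/z0.png",np.vstack([np.hstack(a),np.hstack(b)])[:,:,::-1])
E
```

```text
(no output)
```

View pics/z0.png

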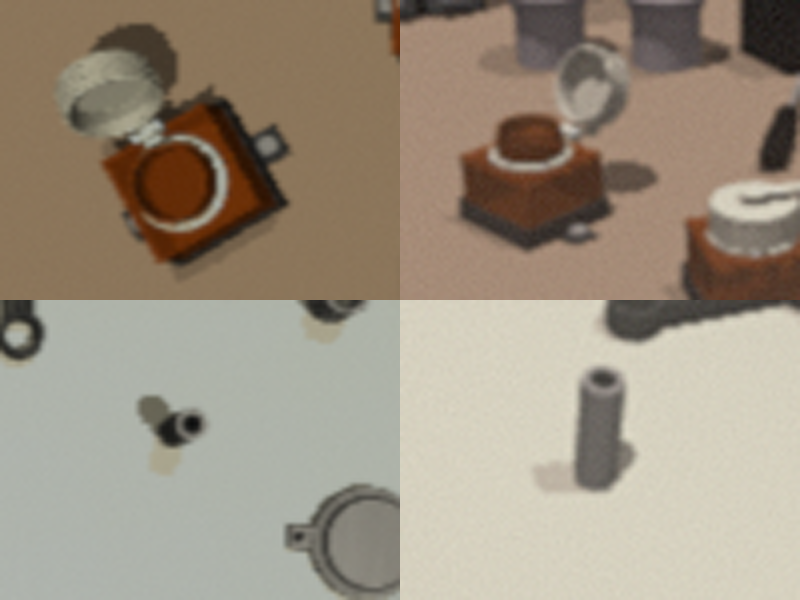

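```bash
python3 - <<'E'
import pickle
from h import *
t,s=pickle.load(open("im0.pkl","rb"))
def T(x,y,x0,y0): return x0+(x+.5)/4-.5, y0+(y+.5)/4-.5
pt=T(191,424-300,290,140); ps=T(202,80,260,240)
print("pin tri",tri(ray(t,*pt),ray(s,*ps)),onz(t,*pt,.067),onz(s,*ps,.067))
mt=T(174,181,80,160); ms=T(131,131,180,115)
print("mouth tri",tri(ray(t,*mt),ray(s,*ms)),onz(t,*mt,.08),onz(s,*ms,.08))
ht=T(147,133,80,160); hs=T(172,130,180,115)
print("hinge",onz(t,*ht,.062),onz(s,*hs,.062))
# amber mask square
for nm,d,b in (("t",t,(95,170,160,235)),("s",s,(190,130,240,185))):
    x0,y0,x1,y1=b; im=d["image"][y0:y1,x0:x1].astype(int)
    m=((im[:,:,0]-im[:,:,2]>70)&(im[:,:,0]>1.5*im[:,:,1])).astype(np.uint8)
    c=max(cv2.findContours(m,0,2)[0],key=cv2.contourArea)+[x0,y0]
    hull=cv2.convexHull(c)
    if nm=="t":
        r=cv2.minAreaRect(c);bx=cv2.boxPoints(r);print(r)
        P=np.array([onz(d,*p,.055) for p in bx]);print(P.round(4),P.mean(0),[np.linalg.norm(P[i]-P[i-1]).round(4) for i in range(4)],[np.degrees(np.arctan2(*(P[i]-P[i-1])[1::-1])).round(1) for i in range(4)])
# dark rim ellipse etc
lt=T(107,85,80,160); ls=T(195,85,180,115)
print("lid", tri(ray(t,*lt),ray(s,*ls)))
E
```

```text
pin tri [ 0.55151716 -0.26610906  0.06461412] [ 0.55143472 -0.26563038  0.067     ] [ 0.55011161 -0.26865898  0.067     ]
mouth tri [0.46759541 0.30914767 0.07472221] [0.46756252 0.30729367 0.08      ] [0.46566319 0.2969539  0.08      ]
hinge [0.50036414 0.33197545 0.062     ] [0.5043406  0.33054473 0.062     ]
((124.93077087402344, 205.25384521484375), (29.396230697631836, 29.89236831665039), 60.2551155090332)
[[0.4819 0.3667 0.055 ]
 [0.5213 0.2955 0.055 ]
 [0.4512 0.2558 0.055 ]
 [0.4119 0.3267 0.055 ]] [0.4665937  0.31117483 0.055     ] [np.float64(0.0805), np.float64(0.0813), np.float64(0.0806), np.float64(0.0811)] [np.float64(29.7), np.float64(-61.0), np.float64(-150.5), np.float64(119.0)]
lid [0.53003699 0.34806394 0.09091047]
```

Call:
play_rows(
  motion="3 2.4 0 0 0 0 1;3 2.4 0 0 0 0 1;3 2.4 0 0 0 0 1;3 2.4 0 0 0 0 1;3 2.4 0 0 0 0 1;3 2.4 -0.5 0 0 0 1;3 2.4 -0.5 0 0 0 1;3 2.4 -0.5 0 0 0 1;3 2.4 -0.5 0 0 0 1;2.5 2 -0.5 0 0 0 1;1.5 1 -0.5 0 0 0 1;0 0 0 0 0 0 1",
  squeeze=40,
)

```text
time: 1.25
tool_pos: [0.5328, -0.2754, 0.1992]
eef_rot: [3.086, 0.581, 0.001]
ft_force: [-1.0, 0.1, -1.2]
grip_width: 0.0855
```

```bash
python3 - <<'E'
from plant import bot
from h import *
import pickle
d=bot.get_image("wrist");pickle.dump((d,bot.get_state()),open("w1.pkl","wb"))
cv2.imwrite("pics/w1.png",d["image"][:,:,::-1])
print(bot.get_state()["tool_pos"],bot.get_state()["joints"],d["origin"])
print(proj(d,[.5515,-.2657,.067]),proj(d,[.5515,-.2657,.003]))
E
```

```text
[ 0.53180882 -0.27635944  0.19951708] [-0.62262901  0.28309143  1.51459642 -0.0018311   1.34245417  0.57714561] [ 0.60516089 -0.24557296  0.34269438]
[253.98572158 155.17655953] [254.13952132 143.20183506]
```

View pics/w1.png

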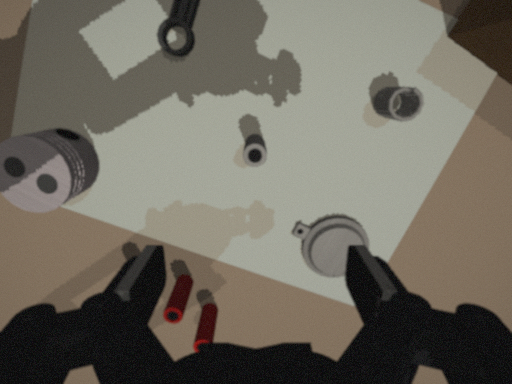

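Call:
play_rows(
  motion="1 0.5 -2 0 0 0 1;1 0.5 -3 0 0 0 1;0 0 -3 0 0 0 1;0 0 -1 0 0 0 1;0 0 0 0 0 0 1",
)

```text
time: 1.72
tool_pos: [0.5515, -0.2712, 0.1111]
eef_rot: [3.078, 0.574, 0.004]
ft_force: [-0.4, 0.7, -0.2]
grip_width: 0.0856
```

Call:
play_rows(
  motion="0 0.5 -0.5 0 0 0 1;0 0 -2.5 0 0 0 1;0 0 -2.5 0 0 0 1;0 0 -1.2 0 0 0 1;0 0 0 0 0 0 1",
)

```text
time: 2.13
tool_pos: [0.5531, -0.2717, 0.05]
eef_rot: [3.071, 0.564, 0.017]
ft_force: [-0.6, 0.3, 0.1]
grip_width: 0.0856
```

Call:
play_rows(
  motion="-0.2 0.6 0 0 0 0 1;0 0 0 0 0 0 1",
)

```text
time: 2.3
tool_pos: [0.5515, -0.2664, 0.052]
eef_rot: [3.07, 0.562, 0.019]
ft_force: [0.2, 0.1, -1.3]
grip_width: 0.0856
```

```bash
python3 - <<'E'
from plant import bot
from h import *
d=bot.get_image("wrist")
cv2.imwrite("pics/w2.png",d["image"][:,:,::-1]); s=bot.get_state();print(s["tool_pos"],s["eef_rot"],s["qvel"])
print(R.from_rotvec(s["eef_rot"]).as_matrix())
E
```

```text
[ 0.55241372 -0.26746036  0.05286378] [3.06751149 0.56131095 0.02154268] [-0.00236732 -0.00141124 -0.01908076 -0.00029218 -0.01188336 -0.00270171]
[[ 0.93511838  0.35389104  0.0177409 ]
 [ 0.3542098  -0.93494763 -0.02020778]
 [ 0.00943546  0.02518067 -0.99963839]]
```

View pics/w2.png

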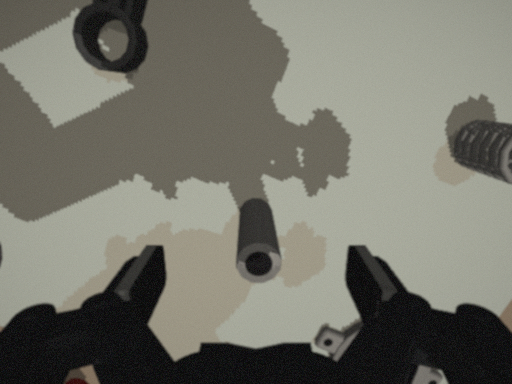

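Call:
play_rows(
  motion="-0.1 0.1 -0.9 1.2 1 0 1;0 0 0 0 0 0 1",
)

```text
time: 2.52
tool_pos: [0.5531, -0.2672, 0.0467]
eef_rot: [3.089, 0.566, 0.005]
ft_force: [-0.9, -0.0, -0.7]
grip_width: 0.0855
```

Call:
play_rows(
  motion="0 0 0 0 0 0 -1;0 0 0 0 0 0 -1;0 0 0 0 0 0 -1;0 0 0 0 0 0 -1;0 0 0 0 0 0 -1;0 0 0 0 0 0 -1;0 0 0 0 0 0 -1;0 0 0 0 0 0 -1",
  squeeze=50,
)

```text
time: 3.18
tool_pos: [0.5548, -0.2684, 0.0486]
eef_rot: [3.087, 0.566, 0.009]
ft_force: [0.4, -0.1, 0.4]
grip_width: 0.02
```

Call:
play_rows(
  motion="0 0 3 0 0 0 -1;0 0 4 0 0 0 -1;0 0 4 0 0 0 -1;-0.6 3.5 3 0 0 0 -1;-0.6 3.9 1 0 0 0 -1;-0.6 3.9 0 0 0 0 -1;-0.6 3.9 0 0 0 0 -1;-0.6 3.9 0 0 0 0 -1;-0.6 3.9 0 0 0 0 -1;-0.6 3.9 0 0 0 0 -1;-0.6 3.9 0 0 0 0 -1;-0.6 3.9 0 0 0 0 -1;-0.6 3.9 0 0 0 0 -1;-0.6 3.9 0 0 0 0 -1;-0.6 3.9 0 0 0 0 -1;-0.6 3.5 0 0 0 0 -1;-0.6 3 0 0 0 0 -1;0 0 0 0 0 0 -1",
)

```text
time: 4.68
tool_pos: [0.456, 0.2783, 0.1957]
eef_rot: [-3.091, -0.551, -0.005]
ft_force: [-0.5, -1.1, -1.4]
grip_width: 0.0197
```

```bash
python3 - <<'E'
from plant import bot
from h import *
d=bot.get_image("wrist")
cv2.imwrite("pics/w3.png",d["image"][:,:,::-1]); s=bot.get_state();print(s["tool_pos"],s["eef_rot"],s["grip_width"])
print(R.from_rotvec(s["eef_rot"]).as_matrix())
t=bot.get_image("top");s=bot.get_image("side")
a=[cv2.resize(t["image"][140:290,80:180],None,fx=4,fy=4,interpolation=2),cv2.resize(s["image"][85:235,150:250],None,fx=4,fy=4,interpolation=2)]
cv2.imwrite("pics/z3.png",np.hstack(a)[:,:,::-1])
E
```

```text
[0.45635774 0.27605141 0.19543564] [3.09256755 0.55058987 0.00396453] 0.020307578218094986
[[ 9.38550595e-01  3.45132232e-01  2.55391605e-03]
 [ 3.45133222e-01 -9.38553704e-01  5.61133708e-05]
 [ 2.41635390e-03  8.28776037e-04 -9.99996737e-01]]
```

View pics/w3.png

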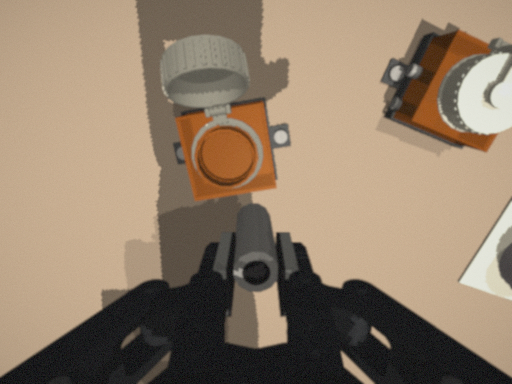

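View pics/z3.png

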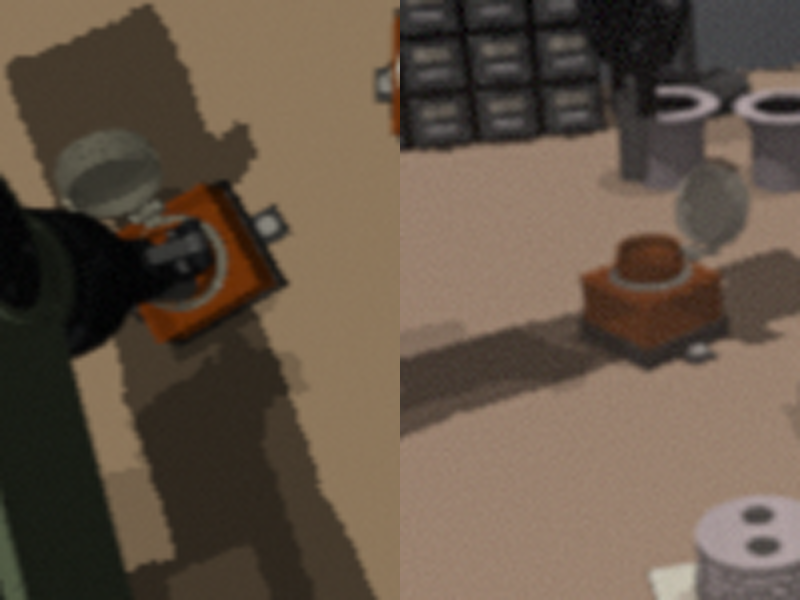

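```bash
python3 - <<'E'
from plant import bot
from h import *
d=bot.get_image("wrist")
crop(d,140,20,300,210,3.5,"w4.png")
x0,y0,x1,y1=165,85,300,210
im=d["image"][y0:y1,x0:x1].astype(int)
m=((im[:,:,0]-im[:,:,2]>60)&(im[:,:,0]>1.6*im[:,:,1])).astype(np.uint8)
c=max(cv2.findContours(m,0,2)[0],key=cv2.contourArea)+[x0,y0]
r=cv2.minAreaRect(c);bx=cv2.boxPoints(r);print(r)
P=np.array([onz(d,*p,.055) for p in bx]);print(P.round(4),P.mean(0),[np.linalg.norm(P[i]-P[i-1]).round(4) for i in range(4)],[np.degrees(np.arctan2(*(P[i]-P[i-1])[1::-1])).round(1) for i in range(4)])
for z in (.062,.08): print(onz(d,226,153,z))
print(proj(d,[.467,.31,.08]),bot.get_state()["tool_pos"])
E
```

```text
((219.51416015625, 150.9674835205078), (87.1592788696289, 89.16700744628906), 79.79602813720703)
[[0.4823 0.3661 0.055 ]
 [0.5217 0.2971 0.055 ]
 [0.4526 0.2563 0.055 ]
 [0.4086 0.3305 0.055 ]] [0.46628921 0.31249104 0.055     ] [np.float64(0.0818), np.float64(0.0794), np.float64(0.0803), np.float64(0.0863)] [np.float64(25.8), np.float64(-60.2), np.float64(-149.4), np.float64(120.7)]
[0.46967585 0.30660829 0.062     ]
[0.47360698 0.30625602 0.08      ]
[219.33394573 158.75060968] [0.45789187 0.27237185 0.19556906]
```

View pics/w4.png

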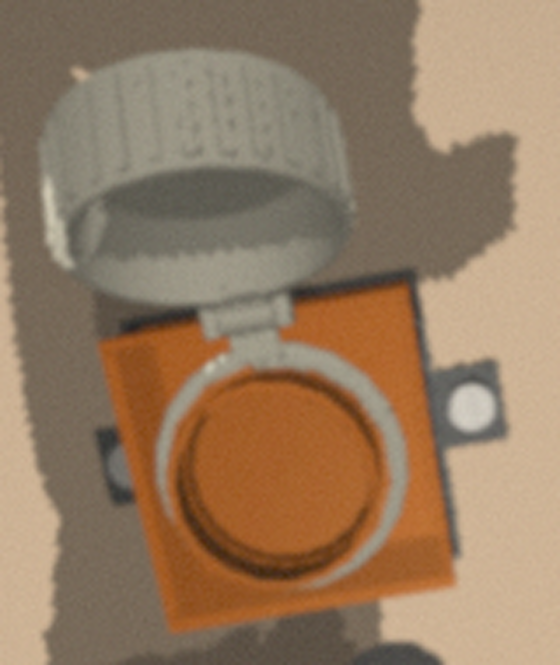

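Call:
play_rows(
  motion="0.5 1.8 0 0 0 0 -1;0.6 1.8 0 0 0 0 -1;0 0 0 0 0 0 -1;0 0 0 0 0 0 -1",
)

```text
time: 5.22
tool_pos: [0.4712, 0.3021, 0.1949]
eef_rot: [3.092, 0.525, 0.002]
ft_force: [0.1, 0.1, -1.3]
grip_width: 0.0199
```

```bash
python3 - <<'E'
from plant import bot
from h import *
d=bot.get_image("wrist")
cv2.imwrite("pics/w5.png",d["image"][:,:,::-1]);
for i in range(3): s=bot.get_state();print(s["tool_pos"],s["eef_rot"],s["qvel"].round(3)); bot.get_image("top")
E
```

```text
[0.47136703 0.30202165 0.19491843] [3.09255415e+00 5.24455693e-01 2.35563230e-03] [ 0.    -0.01   0.009  0.003  0.001  0.001]
[0.47111079 0.30203264 0.19495124] [3.09268728e+00 5.24460773e-01 2.06492538e-03] [ 0.004 -0.006  0.007  0.002  0.002  0.001]
[0.47091195 0.30217161 0.19498863] [3.09273011e+00 5.24802928e-01 2.02446063e-03] [ 0.008 -0.002  0.002  0.004 -0.001  0.002]
```

View pics/w5.png

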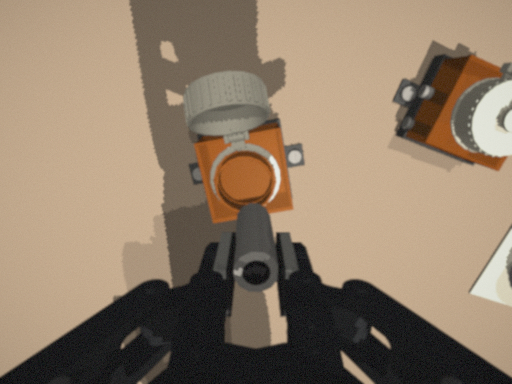

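Call:
play_rows(
  motion="-0.3 0.9 0 0 0 0 -1;0 0 -2.5 0 0 0 -1;0 0 -2.5 0 0 0 -1;0 0 -0.5 0 0 0 -1;0 0 0 0 0 0 -1",
)

```text
time: 5.83
tool_pos: [0.4685, 0.312, 0.1416]
eef_rot: [3.096, 0.52, 0.011]
ft_force: [-0.5, 0.2, -0.4]
grip_width: 0.0199
```

```bash
python3 - <<'E'
from plant import bot
from h import *
d=bot.get_image("wrist")
cv2.imwrite("pics/w6.png",d["image"][:,:,::-1]);
s=bot.get_state();print(s["tool_pos"],s["eef_rot"],s["qvel"].round(3)); 
for z in (.08,): print(proj(d,[.468,.31,z]))
t=bot.get_image("top");s=bot.get_image("side")
a=[cv2.resize(t["image"][160:235,80:180],None,fx=4,fy=4,interpolation=2),cv2.resize(s["image"][100:175,170:270],None,fx=4,fy=4,interpolation=2)]
cv2.imwrite("pics/z6.png",np.hstack(a)[:,:,::-1])
E
```

```text
[0.46836541 0.31194292 0.14174579] [3.09601714 0.52016734 0.0101806 ] [ 0.    -0.018 -0.02   0.001  0.007 -0.003]
[259.27965234 207.06347028]
```

View pics/w6.png

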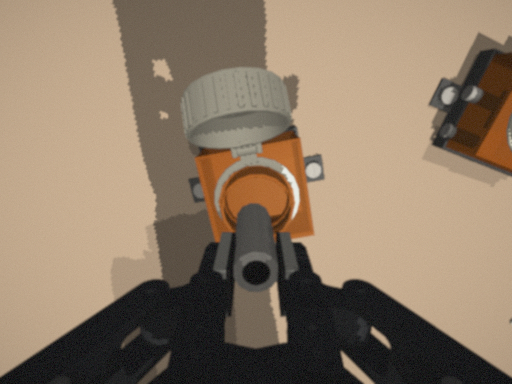

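View pics/z6.png

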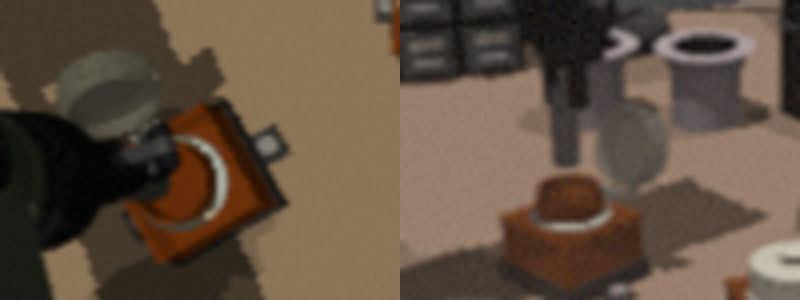

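```bash
python3 - <<'E'
from plant import bot
from h import *
d=bot.get_image("wrist")
crop(d,180,130,340,290,3.7,"w7.png")
s=bot.get_state()["tool_pos"]
print(s)
def z(p): return (np.array(p)-[180,130]+.5)*3.7-.5
for h in (.062,.08):
  pts=[z(proj(d,[.468+.026*np.cos(a),.31+.026*np.sin(a),h])).round() for a in np.radians([0,90,180,270])];print(h,pts)
print(z(proj(d,[s[0],s[1],s[2]-.045])),z(proj(d,[s[0],s[1],.08])))
E
```

```text
[0.47040355 0.31265469 0.14406356]
0.062 [array([336., 145.]), array([174., 221.]), array([253., 369.]), array([411., 299.])]
0.08 [array([341., 168.]), array([166., 250.]), array([252., 407.]), array([421., 332.])]
[286.76046027 313.5052731 ] [285.96267107 276.08011552]
```

View pics/w7.png

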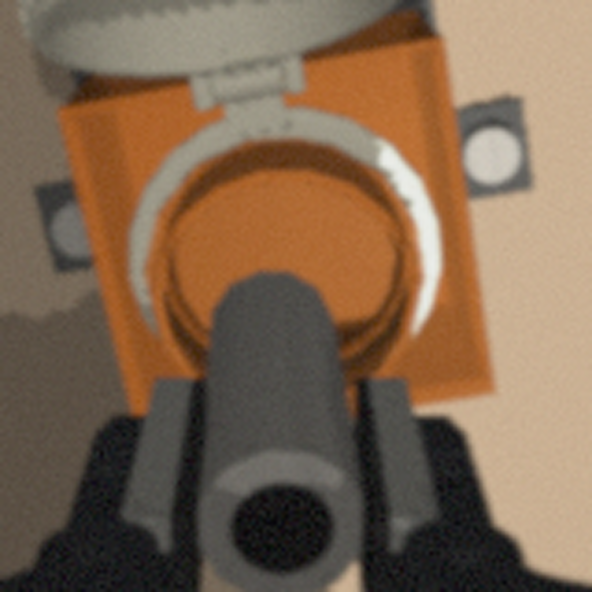

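Call:
play_rows(
  motion="0.4 -0.1 -0.5 0 0 0 -1;0 0 -1.5 0 0 0 -1;0 0 -1 0 0 0 -1;0 0 0 0 0 0 -1",
)

```text
time: 6.37
tool_pos: [0.4791, 0.3133, 0.1183]
eef_rot: [-3.096, -0.52, -0.036]
ft_force: [0.1, 0.2, -1.7]
grip_width: 0.02
```

```bash
python3 - <<'E'
from plant import bot
from h import *
d=bot.get_image("wrist")
x=bot.get_state();print(x["tool_pos"],x["eef_rot"],x["ft_force"])
s=bot.get_image("side")
a=[cv2.resize(d["image"][130:280,180:330],None,fx=3,fy=3,interpolation=2),cv2.resize(s["image"][90:190,160:260],None,fx=4.5,fy=4.5,interpolation=2)]
cv2.imwrite("pics/z8.png",np.hstack(a)[:,:,::-1])
E
```

```text
[0.47941757 0.31349382 0.11905854] [-3.09582881 -0.52021518 -0.03749716] [ 0.16423035  0.01843585 -2.10634657]
```

View pics/z8.png

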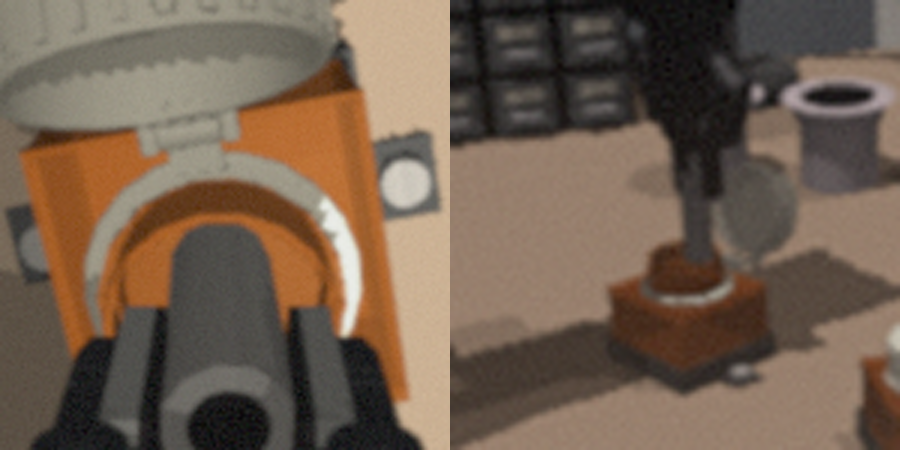

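Call:
play_rows(
  motion="-0.6 -0.1 0 -0.2 1.4 0 -1;0 0 -0.8 0 0 0 -1;0 0 -0.8 0 0 0 -1;0 0 0 0 0 0 -1",
)

```text
time: 6.8
tool_pos: [0.4759, 0.3136, 0.1052]
eef_rot: [-3.094, -0.52, -0.009]
ft_force: [-0.5, -0.0, -1.6]
grip_width: 0.0201
```

```bash
cat > look.py <<'E'
from plant import bot
from h import *
import sys
d=bot.get_image("wrist")
x=bot.get_state();r=x["eef_rot"]; z=R.from_rotvec(r).as_matrix()
print(x["time"],x["tool_pos"].round(4),"tiltfix deg",np.degrees([-z[1,2],z[0,2]]).round(2),"yaw_y",np.degrees(np.arctan2(z[1,1],z[0,1])).round(1),x["ft_force"].round(1),x["ft_torque"].round(2),x["grip_width"].round(4),"j6",x["joints"][5].round(2))
s=bot.get_image("side")
a=[cv2.resize(d["image"][100:300,150:350],None,fx=2,fy=2,interpolation=2),cv2.resize(s["image"][90:190,170:270],None,fx=4,fy=4,interpolation=2)]
cv2.imwrite("pics/%s.png"%sys.argv[1],np.hstack(a)[:,:,::-1])
E
python3 look.py a1
```

```text
Traceback (most recent call last):
  File "look.py", line 6, in <module>
    print(x["time"],x["tool_pos"].round(4),"tiltfix deg",np.degrees([-z[1,2],z[0,2]]).round(2),"yaw_y",np.degrees(np.arctan2(z[1,1],z[0,1])).round(1),x["ft_force"].round(1),x["ft_torque"].round(2),x["grip_width"].round(4),"j6",x["joints"][5].round(2))
                                                                                                                                                                                                     ^^^^^^^^^^^^^^^^^^^^^
AttributeError: 'float' object has no attribute 'round'
```

```bash
sed -i 's/x\["grip_width"\].round(4)/round(x["grip_width"],4)/' look.py; python3 look.py a1
```

```text
6.9 [0.4764 0.3139 0.1062] tiltfix deg [-0.33  0.33] yaw_y -70.9 [ 1.4  0.4 -0.9] [ 0.07  0.01 -0.06] 0.0198 j6 1.67
```

View pics/a1.png

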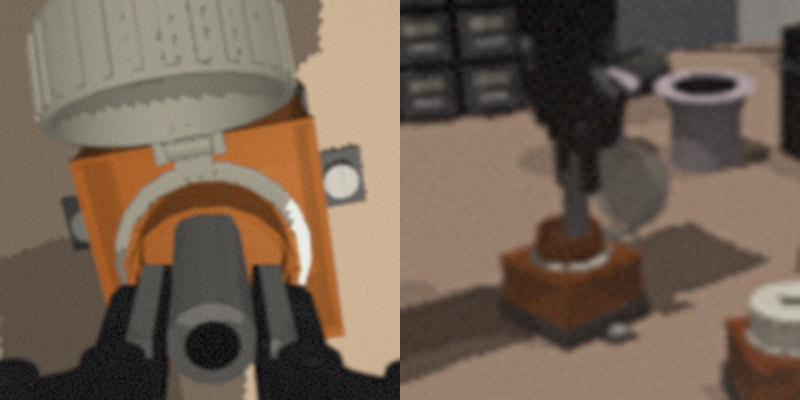

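Call:
play_rows(
  motion="0 -0.1 -0.9 0 0 0 -1;0 0 -0.9 0 0 0 -1;0 0 -0.4 0 0 0 -1;0 0 0 0 0 0 -1",
)

```text
time: 7.28
tool_pos: [0.4773, 0.3132, 0.0832]
eef_rot: [-3.093, -0.52, -0.015]
ft_force: [-0.5, -0.8, -1.4]
grip_width: 0.0204
```

```bash
python3 look.py a2
```

```text
7.3333 [0.4773 0.3132 0.0834] tiltfix deg [-0.4   0.48] yaw_y -70.9 [-0.5 -1.4 -2.2] [ 0.02  0.01 -0.05] 0.02 j6 1.66
```

View pics/a2.png

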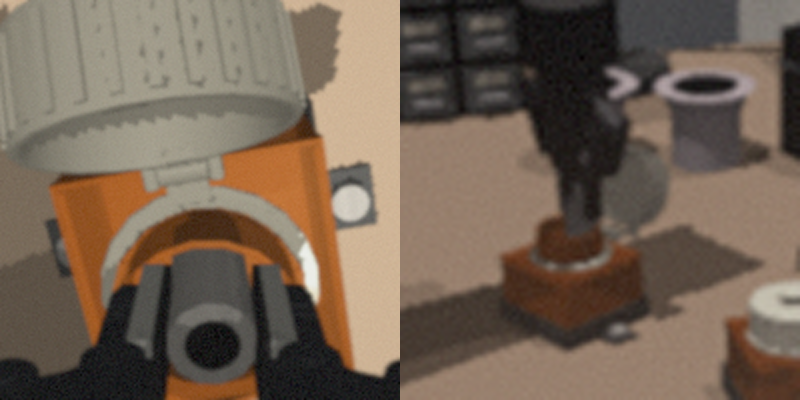

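Call:
play_rows(
  motion="-0.2 0 -0.4 0 0 0 -1;0 0 -0.3 0 0 0 -1;0 0 0 0 0 0 -1",
)

```text
time: 7.63
tool_pos: [0.4769, 0.314, 0.0801]
eef_rot: [-3.092, -0.52, -0.02]
ft_force: [-1.4, -0.9, -0.2]
grip_width: 0.02
```

Call:
play_rows(
  motion="-0.2 -0.1 -0.4 0 0 0 -1;0 0 -0.4 0 0 0 -1;0 0 -0.1 0 0 0 -1",
)

```text
time: 7.88
tool_pos: [0.4775, 0.3145, 0.0801]
eef_rot: [-3.091, -0.522, -0.03]
ft_force: [-0.4, -0.3, -0.4]
grip_width: 0.0195
```

```bash
python3 look.py a3
```

```text
7.9333 [0.4782 0.3149 0.08  ] tiltfix deg [-0.65  1.13] yaw_y -70.8 [-3.1 -2.   5.5] [-0.26  0.38  0.02] 0.0199 j6 1.67
```

View pics/a3.png

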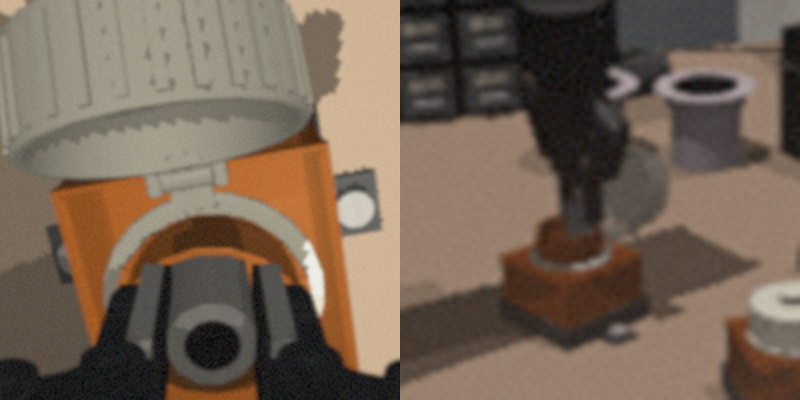

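Call:
play_rows(
  motion="-0.2 -0.1 0.4 -0.6 1.1 0 -1;0 0 0 0 0 0 -0.2;0 0 0 0 0 0 -0.2;0 0 0 0 0 0 0;0 0 0 0 0 0 0;0 0 0 0 0 0 0",
)

```text
time: 8.48
tool_pos: [0.477, 0.3145, 0.0835]
eef_rot: [-3.096, -0.522, -0.007]
ft_force: [-1.0, -0.3, 0.0]
grip_width: 0.0426
```

```bash
python3 look.py a4
```

```text
8.5333 [0.4769 0.3144 0.0834] tiltfix deg [-0.15  0.2 ] yaw_y -70.9 [-0.4 -1.2 -0.3] [-0.03  0.    0.01] 0.0425 j6 1.67
```

View pics/a4.png

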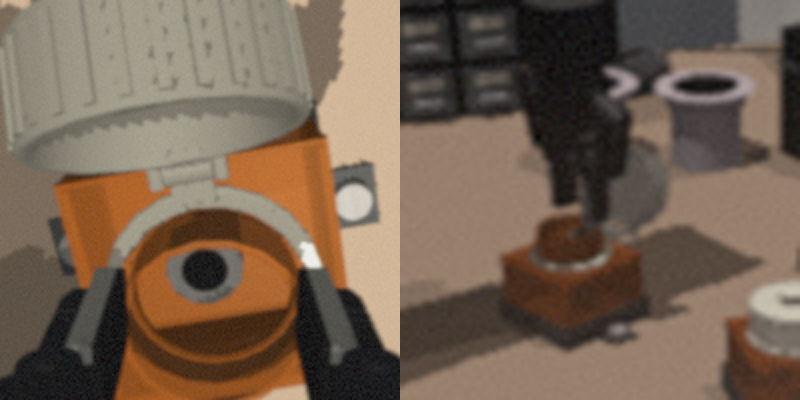

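Call:
play_rows(
  motion="0 0 3 0 0 0 0;0 0 4 0 0 0 -0.3;0 0 4 0 0 0 -1;0.5 0.3 1 0 0 0 -1;3 1.7 0 0 0 0 -1;3 1.7 0 0 0 0 -1;3 1.7 0 0 0 0 -1;0.5 0.3 0 0 0 0 -1;0 0 0 0 0 0 -1;0 0 0 0 0 0 -1",
)

```text
time: 9.42
tool_pos: [0.5739, 0.3705, 0.204]
eef_rot: [3.097, 0.522, -0.012]
ft_force: [-0.8, -0.1, -0.2]
grip_width: 0.0001
```

```bash
sed -i 's/d\["image"\]\[100:300,150:350\],None,fx=2,fy=2/d["image"],None,fx=400\/512,fy=400\/384/' look.py; python3 look.py b1
```

```text
9.4667 [0.5734 0.3703 0.2039] tiltfix deg [ 0.14 -0.45] yaw_y -70.9 [-0.2  0.  -0.6] [-0.03  0.01  0.04] -0.0003 j6 1.68
```

View pics/b1.png

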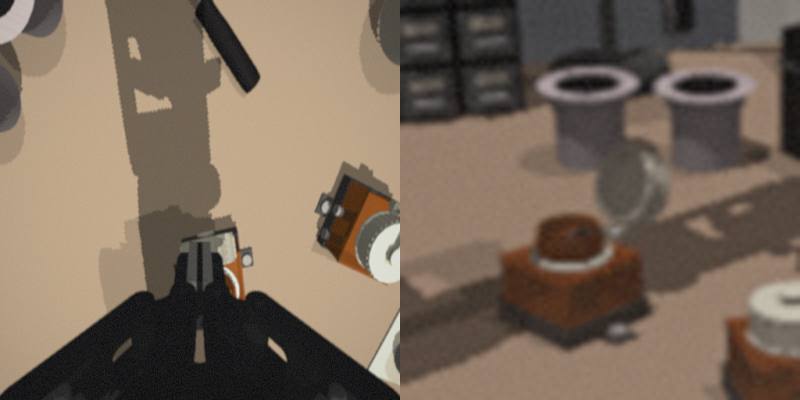

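```bash
python3 - <<'E'
from plant import bot
from h import *
d=bot.get_image("wrist");s=bot.get_state()
p=s["tool_pos"]; print(p)
e=np.array([np.cos(np.radians(30)),np.sin(np.radians(30))]);j=np.array([.472,.312])
for z in (.2,.11,.085): print("tcp@",z,proj(d,[*p[:2],z]))
for th in (2.0,2.15,2.3):
  c,si=np.cos(th),np.sin(th)
  for r,n in ((71,23.6),(71,0)):
    x=40-r*c+n*si; z=62+r*si+n*c
    print(th,r,n,round(x,1),round(z,1),proj(d,[*(j+e*x/1e3),z/1e3]))
crop(d,180,180,330,300,5,"b2.png")
E
```

```text
[0.57290468 0.37007627 0.20434933]
tcp@ 0.2 [257.69143623 244.08876161]
tcp@ 0.11 [256.9582739  189.74365522]
tcp@ 0.085 [256.83564627 180.66884009]
2.0 71 23.6 91.0 116.7 [262.67178914 221.83908387]
2.0 71 0 69.5 126.6 [267.79081101 251.17611923]
2.15 71 23.6 98.6 108.5 [260.7882431  209.35951906]
2.15 71 0 78.9 121.4 [265.52272067 237.85891968]
2.3 71 23.6 104.9 99.2 [259.25658343 198.41622625]
2.3 71 0 87.3 114.9 [263.44300596 225.00966847]
```

View pics/b2.png

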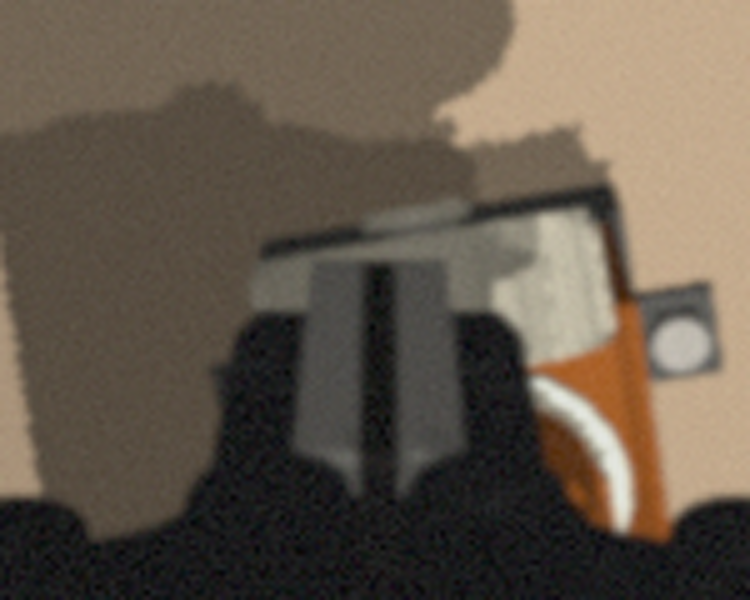

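Call:
play_rows(
  motion="0 0 -3 0 0 0 -1;0 0 -3.8 0 0 0 -1;0 0 -3 0 0 0 -1;0 0 -1 0 0 0 -1;0 0 0 0 0 0 -1",
)

```text
time: 9.98
tool_pos: [0.5704, 0.3691, 0.0996]
eef_rot: [-3.097, -0.523, -0.0]
ft_force: [-0.7, -0.6, -0.4]
grip_width: 0.0001
```

```bash
python3 look.py b3
```

```text
10.0333 [0.5705 0.3691 0.1003] tiltfix deg [-0.07 -0.  ] yaw_y -70.8 [-0.1 -0.7 -0.5] [0.01 0.02 0.02] -0.0001 j6 1.68
```

View pics/b3.png

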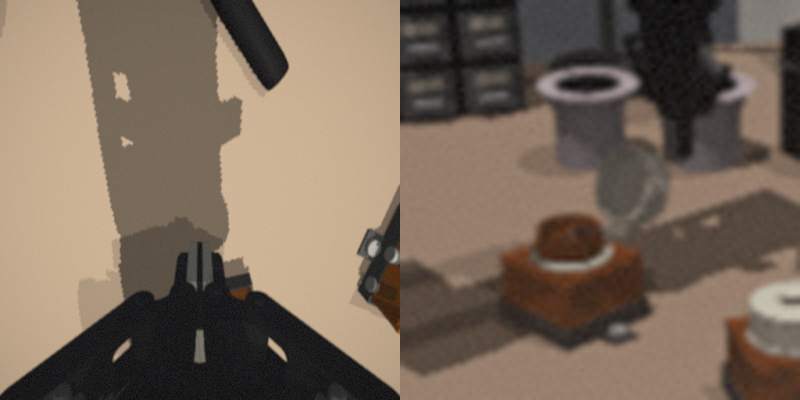

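Call:
play_rows(
  motion="-0.9 -0.5 0 0 0 0 -1;-0.9 -0.5 0.1 0 0 0 -1;-0.9 -0.5 0.1 0 0 0 -1;-0.9 -0.5 0.2 0 0 0 -1;-0.9 -0.5 0.2 0 0 0 -1",
)

```text
time: 10.5
tool_pos: [0.5365, 0.3491, 0.1239]
eef_rot: [-3.087, -0.521, -0.051]
ft_force: [0.0, -1.0, 0.8]
grip_width: -0.0
```

```bash
python3 look.py b4
```

```text
10.55 [0.5354 0.3487 0.125 ] tiltfix deg [-0.88  1.72] yaw_y -70.8 [-0.6 -0.3  0.7] [-0.11  0.06  0.04] 0.0005 j6 1.68
```

View pics/b4.png

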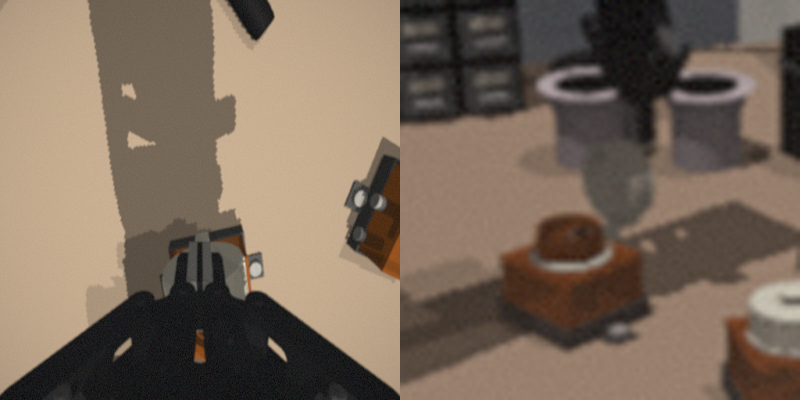

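Call:
play_rows(
  motion="-0.3 -0.2 -0.9 -0.9 1.7 0 -1;-0.9 -0.5 -0.4 0 0 0 -1;-0.9 -0.5 -0.2 0 0 0 -1;-0.9 -0.5 -0.2 0 0 0 -1;-0.9 -0.5 -0.1 0 0 0 -1",
)

```text
time: 11.02
tool_pos: [0.5104, 0.3337, 0.1192]
eef_rot: [-3.088, -0.52, -0.047]
ft_force: [0.4, 0.8, 1.6]
grip_width: 0.0001
```

```bash
python3 look.py b5
```

```text
11.0667 [0.5084 0.3326 0.1188] tiltfix deg [-0.71  1.44] yaw_y -70.8 [-0.3 -1.3  6.7] [-0.03 -0.02  0.  ] 0.0004 j6 1.67
```

View pics/b5.png

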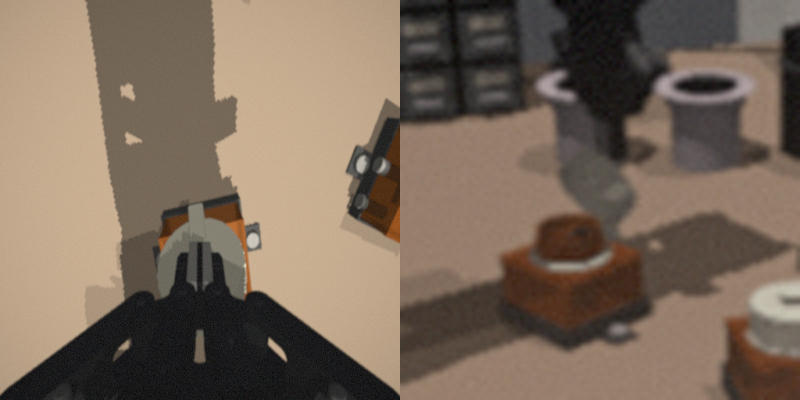

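Call:
play_rows(
  motion="-0.9 -0.5 -0.2 -0.7 1.4 0 -1;-0.9 -0.5 -0.2 0 0 0 -1;-0.9 -0.5 -0.2 0 0 0 -1;-0.9 -0.5 -0.2 0 0 0 -1;-0.9 -0.5 -0.3 0 0 0 -1;-0.6 -0.4 -0.3 0 0 0 -1",
)

```text
time: 11.62
tool_pos: [0.4578, 0.3032, 0.1046]
eef_rot: [-3.098, -0.522, -0.003]
ft_force: [-0.8, 0.4, 0.7]
grip_width: 0.0002
```

```bash
python3 look.py b6
```

```text
11.6667 [0.4558 0.3022 0.1034] tiltfix deg [ 0.09 -0.1 ] yaw_y -70.9 [-0.2 -0.6 -0.8] [-0.03  0.05 -0.  ] -0.0003 j6 1.66
```

View pics/b6.png

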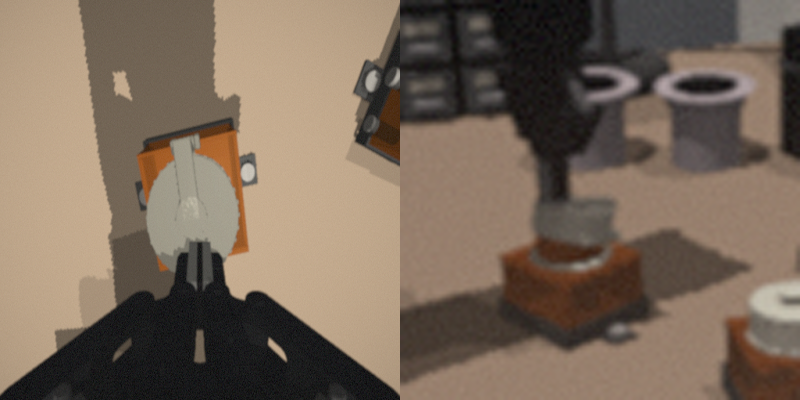

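Call:
play_rows(
  motion="0 0 -0.7 0 0 0 -1;0 0 -0.7 0 0 0 -1;0 0 -0.4 0 0 0 -1;0 0 -0.2 0 0 0 -1",
)

```text
time: 12.05
tool_pos: [0.4578, 0.3029, 0.0904]
eef_rot: [3.096, 0.523, -0.004]
ft_force: [-5.5, -2.8, 11.8]
grip_width: 0.0002
```

```bash
python3 look.py b7
```

```text
12.1 [0.4578 0.303  0.0902] tiltfix deg [ 0.15 -0.12] yaw_y -70.8 [-7.5 -4.2 20.8] [-0.68  1.33  0.01] -0.0005 j6 1.66
```

View pics/b7.png

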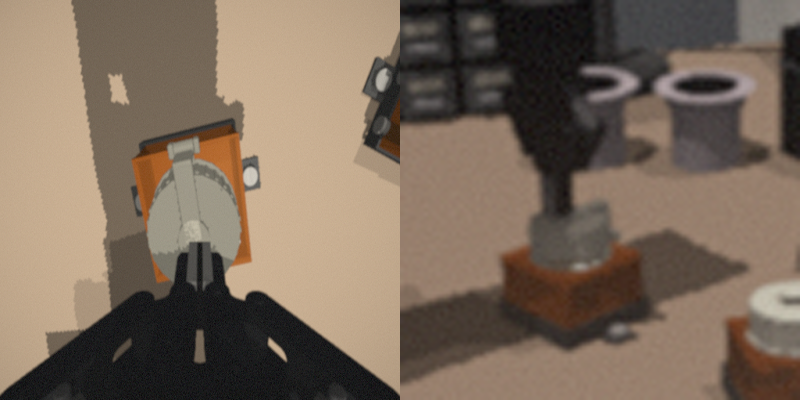

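Call:
play_rows(
  motion="0 0 1.5 0 0 0 -1;0 0 3 0 0 6 1;0.5 0.3 2 0 0 7 1;0.5 0.3 0 0 0 7 1;0.4 0.2 0 0 0 7 1;0 0 0 0 0 7 1;0 0 0 0 0 7 1;0 0 0 0 0 7 1;0 0 0 0 0 7 1;0 0 0 0 0 7 1;0 0 0 0 0 7 1;0 0 0 0 0 0 1",
)

```text
time: 13.15
tool_pos: [0.4793, 0.3145, 0.1535]
eef_rot: [2.218, 2.218, 0.011]
ft_force: [0.0, -0.7, 0.4]
grip_width: 0.0854
```

```bash
python3 look.py b8; python3 - <<'E'
from plant import bot
from h import *
d=bot.get_image("wrist");p=bot.get_state()["tool_pos"];print(p)
cv2.imwrite("pics/b8w.png",d["image"][:,:,::-1])
print([proj(d,[.472,.312,.0905])],proj(d,[*p[:2],.0905]))
E
```

```text
13.2 [0.4792 0.3144 0.1534] tiltfix deg [-0.08  0.47] yaw_y -0.2 [-0.1 -0.3  0.2] [-0.04 -0.   -0.02] 0.0858 j6 0.44
[0.47895801 0.31437902 0.153675  ]
[array([244.68152347, 208.96044224])] [254.46721935 205.75436905]
```

View pics/b8.png

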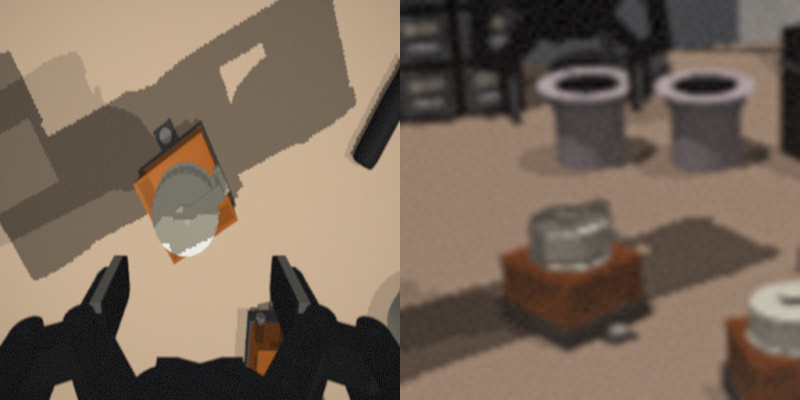

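View pics/b8w.png

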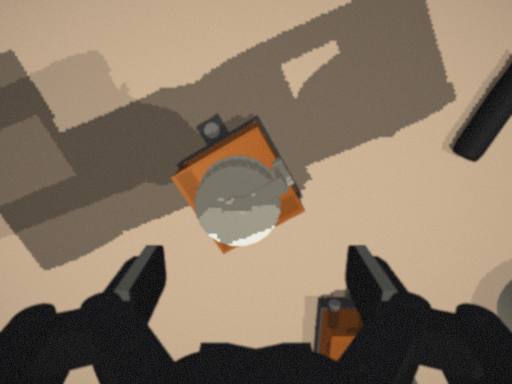

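```bash
python3 - <<'E'
from plant import bot
from h import *
d=bot.get_image("wrist");p=bot.get_state()["tool_pos"];print(p)
t=bot.get_image("top");s=bot.get_image("side")
a=[cv2.resize(t["image"][165:240,85:185],None,fx=4,fy=4,interpolation=2),cv2.resize(s["image"][125:200,180:280],None,fx=4,fy=4,interpolation=2)]
b=cv2.resize(d["image"][105:265,160:320],None,fx=3.7,fy=3.7,interpolation=2)
cv2.imwrite("pics/c0.png",np.hstack(a)[:,:,::-1]); cv2.imwrite("pics/c1.png",b[:,:,::-1])
x0,y0,x1,y1=160,105,320,265
im=d["image"][y0:y1,x0:x1].astype(int)
m=((im[:,:,0]-im[:,:,2]>60)&(im[:,:,0]>1.6*im[:,:,1])).astype(np.uint8)
c=max(cv2.findContours(m,0,2)[0],key=cv2.contourArea)
c=cv2.convexHull(np.vstack(cv2.findContours(m,0,2)[0]))+[x0,y0]
r=cv2.minAreaRect(c);bx=cv2.boxPoints(r);print(r)
P=np.array([onz(d,*q,.055) for q in bx]);print(P.mean(0),[np.linalg.norm(P[i]-P[i-1]).round(4) for i in range(4)],[np.degrees(np.arctan2(*(P[i]-P[i-1])[1::-1])).round(1) for i in range(4)])
for z in (.0856,): print(onz(d,239,201,z))
E
```

```text
[0.47895898 0.31438374 0.1538768 ]
((237.7904815673828, 190.09384155273438), (100.2378921508789, 100.4406967163086), 59.534454345703125)
[0.46550357 0.31225566 0.055     ] [np.float64(0.0872), np.float64(0.0801), np.float64(0.0825), np.float64(0.0878)] [np.float64(115.6), np.float64(29.7), np.float64(-59.3), np.float64(-147.4)]
[0.46779156 0.31617674 0.0856    ]
```

View pics/c0.png

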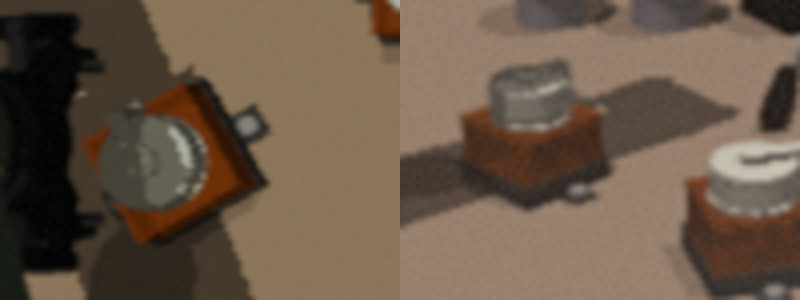

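View pics/c1.png

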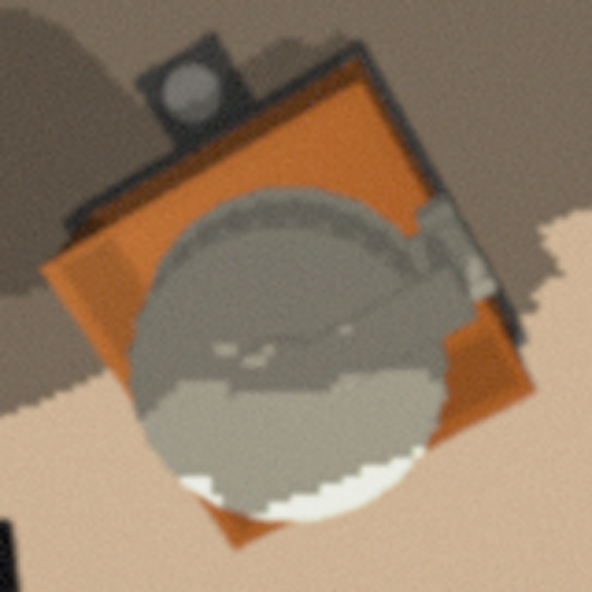

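Call:
play_rows(
  motion="-0.6 -0.1 -1 0 0.3 -5 1;-0.6 -0.1 -1 0 0 -3 1;0 0 -1 0 0 0 1;0 0 0 0 0 0 1",
)

```text
time: 13.78
tool_pos: [0.4681, 0.313, 0.1244]
eef_rot: [2.381, 2.045, 0.011]
ft_force: [-0.2, -0.2, -0.8]
grip_width: 0.0857
```

```bash
python3 look.py c2; python3 - <<'E'
from plant import bot
from h import *
d=bot.get_image("wrist");p=bot.get_state()["tool_pos"];print(p)
cv2.imwrite("pics/c2w.png",d["image"][:,:,::-1])
print([proj(d,[.467,.312,.0856])],proj(d,[*p[:2],.0856]))
E
```

```text
13.8333 [0.4686 0.3132 0.1254] tiltfix deg [-0.16  0.49] yaw_y -8.7 [-1.4 -0.8 -0.3] [-0.01  0.03  0.02] 0.0854 j6 0.59
[0.46993031 0.31377764 0.12681085]
[array([251.72121567, 221.24375822])] [255.82418684 218.05691803]
```

View pics/c2w.png

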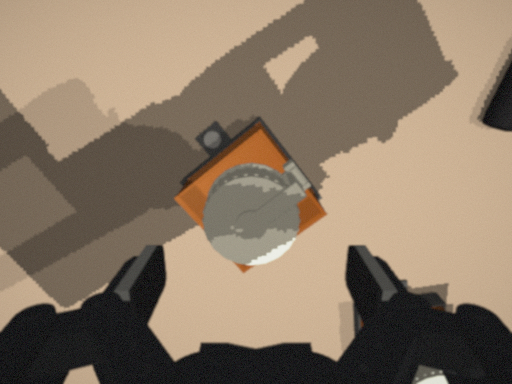

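Call:
play_rows(
  motion="-0.3 -0.1 -2 0 0.5 0 1;-0.1 0 -2 0 0 0 1;0 0 -1.2 0 0 0 1;0 0 0 0 0 0 1",
)

```text
time: 14.27
tool_pos: [0.4708, 0.3148, 0.0782]
eef_rot: [2.381, 2.047, 0.024]
ft_force: [-0.6, -0.7, -1.0]
grip_width: 0.0852
```

```bash
python3 look.py c3; python3 - <<'E'
from plant import bot
from h import *
d=bot.get_image("wrist");p=bot.get_state()["tool_pos"];print(p)
cv2.imwrite("pics/c3w.png",d["image"][:,:,::-1])
E
```

```text
14.3167 [0.4715 0.3151 0.0792] tiltfix deg [-0.55  0.82] yaw_y -8.6 [ 0.8 -0.5  0.6] [-0.06 -0.01  0.01] 0.0856 j6 0.58
[0.47276183 0.31576278 0.08097879]
```

View pics/c3w.png

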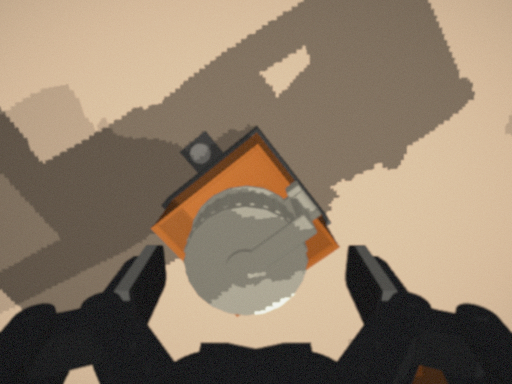

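Call:
play_rows(
  motion="-0.5 -0.3 0 -0.5 0.8 0 1;-0.1 -0.1 -0.9 0 0 0 1;0 0 -0.8 0 0 0 1;-0.1 0 -0.4 0 0 0 1",
)

```text
time: 14.75
tool_pos: [0.4692, 0.3132, 0.0637]
eef_rot: [2.379, 2.046, 0.02]
ft_force: [-0.2, 0.7, 0.6]
grip_width: 0.0854
```

```bash
cat > lw.py <<'E'
from plant import bot
from h import *
import sys
d=bot.get_image("wrist")
x=bot.get_state();z=R.from_rotvec(x["eef_rot"]).as_matrix()
print(round(x["time"],2),x["tool_pos"].round(4),"tiltfix",np.degrees([-z[1,2],z[0,2]]).round(2),"yaw_y",np.degrees(np.arctan2(z[1,1],z[0,1])).round(1),x["ft_force"].round(1),x["ft_torque"].round(2),round(x["grip_width"],4),"j6",x["joints"][5].round(2))
cv2.imwrite("pics/%s.png"%sys.argv[1],d["image"][:,:,::-1])
E
python3 lw.py c4
```

```text
14.8 [0.4682 0.3129 0.0628] tiltfix [-0.28  0.55] yaw_y -8.6 [-1.2 -0.3  0. ] [-0.01  0.06 -0.05] 0.0854 j6 0.59
```

View pics/c4.png

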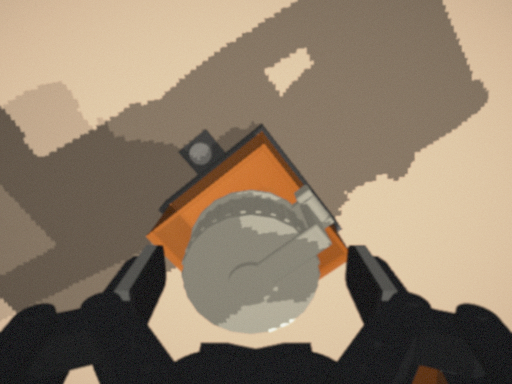

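Call:
play_rows(
  motion="-0.2 0 -0.6 -0.2 0.5 0 1;0 0 -0.1 0 0 0 1;0 0 0 0 0 0 -0.2;0 0 0 0 0 0 -0.2;0 0 0 0 0 0 -0.2;0 0 0 0 0 0 -0.2",
  squeeze=40,
)

```text
time: 15.3
tool_pos: [0.4666, 0.3123, 0.0552]
eef_rot: [2.38, 2.049, -0.0]
ft_force: [-2.2, 0.3, -0.3]
grip_width: 0.0598
```

```bash
python3 lw.py c5
```

```text
15.35 [0.4666 0.3123 0.0551] tiltfix [0.02 0.04] yaw_y -8.6 [ 0.5 -1.7  0.3] [-0.18  0.03  0.07] 0.0601 j6 0.59
```

View pics/c5.png

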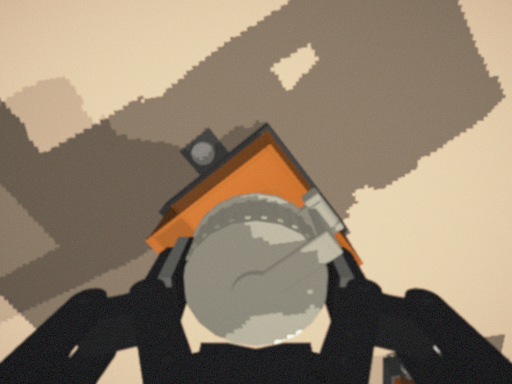

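Call:
play_rows(
  motion="0 0 -0.01 0 0 -6 -0.2;0 0 -0.01 0 0 -6 -0.2;0 0 -0.01 0 0 -6 -0.2;0 0 -0.01 0 0 -6 -0.2;0 0 -0.01 0 0 -6 -0.2",
)

```text
time: 15.77
tool_pos: [0.4676, 0.3119, 0.0546]
eef_rot: [2.842, 1.332, 0.003]
ft_force: [0.5, -0.6, -0.0]
grip_width: 0.06
```

```bash
python3 lw.py c6
```

```text
15.82 [0.4677 0.3118 0.0545] tiltfix [0.1  0.18] yaw_y -40.0 [ 1.4 -2.7 -0.1] [-0.36 -0.17 -0.04] 0.0602 j6 1.13
```

View pics/c6.png

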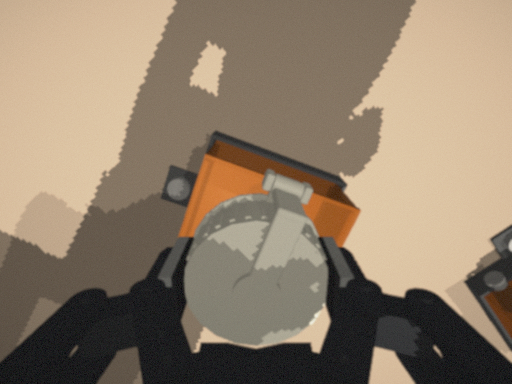

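Call:
play_rows(
  motion="0 0 -0.01 0 0 -6 -0.2;0 0 -0.01 0 0 -6 -0.2;0 0 -0.01 0 0 -6 -0.2;0 0 -0.01 0 0 -6 -0.2;0 0 -0.01 0 0 -6 -0.2;0 0 -0.01 0 0 -6 -0.2;0 0 -0.01 0 0 -6 -0.2;0 0 -0.01 0 0 -6 -0.2;0 0 -0.01 0 0 -6 -0.2;0 0 -0.01 0 0 -6 -0.2;0 0 -0.01 0 0 -5 -0.2",
)

```text
time: 16.73
tool_pos: [0.4684, 0.3095, 0.0535]
eef_rot: [3.101, -0.448, 0.001]
ft_force: [0.0, -2.5, 2.6]
grip_width: 0.0601
```

```bash
python3 lw.py c7
```

```text
16.78 [0.4684 0.3095 0.0536] tiltfix [ 0.49 -0.03] yaw_y -106.6 [ 1.4 -2.9  0.5] [-0.35 -0.13 -0.05] 0.0599 j6 2.3
```

View pics/c7.png

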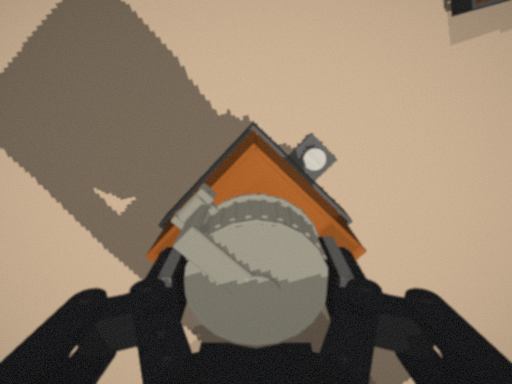

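Call:
play_rows(
  motion="0 0 0 0 0 0 1;0 0 0 0 0 0 1;0 0 0 0 0 0 1;0 0 0 0 0 0 1;0 0.1 0 0 0 6 1;0 0 0 0 0 7 1;0 0 0 0 0 7 1;0 0 0 0 0 7 1;0 0 0 0 0 7 1;0 0 0 0 0 7 1;0 0 0 0 0 7 1;0 0 0 0 0 7 1;0 0 0 0 0 7 1;0 0 0 0 0 7 1;0 0 0 0 0 6 1;0 0 0 0 0 0 1",
)

```text
time: 18.12
tool_pos: [0.4668, 0.3131, 0.0529]
eef_rot: [2.698, 1.603, 0.005]
ft_force: [0.6, -0.2, -0.3]
grip_width: 0.0853
```

```bash
python3 lw.py c8
```

```text
18.17 [0.4667 0.3131 0.0529] tiltfix [0.08 0.25] yaw_y -28.8 [ 0.  -0.2  1.1] [0.03 0.06 0.02] 0.0852 j6 0.94
```

View pics/c8.png

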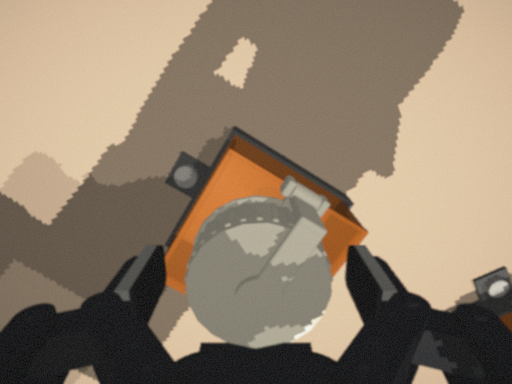

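Call:
play_rows(
  motion="0 0 0 0 0 0 -0.2;0 0 0 0 0 0 -0.2;0 0 0 0 0 0 -0.2;0 0 0 0 0 0 -0.2;0 0 -0.01 0 0 -6 -0.2;0 0 -0.01 0 0 -6 -0.2;0 0 -0.01 0 0 -6 -0.2;0 0 -0.01 0 0 -6 -0.2;0 0 -0.01 0 0 -6 -0.2;0 0 -0.01 0 0 -6 -0.2",
  squeeze=40,
)

```text
time: 19.0
tool_pos: [0.4688, 0.3112, 0.0531]
eef_rot: [3.069, 0.629, 0.005]
ft_force: [0.2, -2.0, 0.9]
grip_width: 0.0605
```

```bash
python3 lw.py c9
```

```text
19.05 [0.4689 0.3111 0.0531] tiltfix [0.49 0.27] yaw_y -67.0 [ 2.3 -1.7  0.9] [-0.48 -0.19 -0.07] 0.0607 j6 1.61
```

Turned 136° so far; now on towards the stop, watching the torque.

Call:
play_rows(
  motion="0 0 0 0 0 -4 -0.2;0 0 0 0 0 -4 -0.2;0 0 0 0 0 -4 -0.2",
)

```text
time: 19.3
tool_pos: [0.469, 0.3106, 0.053]
eef_rot: [3.117, 0.295, 0.003]
ft_force: [-0.4, 0.1, 0.3]
grip_width: 0.0606
```

```bash
python3 lw.py c10
```

```text
19.35 [0.4689 0.3107 0.0529] tiltfix [0.57 0.16] yaw_y -79.3 [ 0.  -2.5  2. ] [-0.23 -0.11  0.25] 0.0607 j6 1.83
```

Call:
play_rows(
  motion="0 0 0 0 0 -4 -0.2;0 0 0 0 0 -4 -0.2",
)

```text
time: 19.52
tool_pos: [0.469, 0.3108, 0.053]
eef_rot: [3.13, 0.083, 0.003]
ft_force: [1.5, -1.7, 1.2]
grip_width: 0.0597
```

```bash
python3 lw.py c11
```

```text
19.57 [0.469  0.3108 0.0531] tiltfix [0.61 0.12] yaw_y -87.1 [ 1.3 -3.4  0.9] [-0.33 -0.22  1.  ] 0.0599 j6 1.96
```

Call:
play_rows(
  motion="0 0 0 0 0 -4 -0.2;0 0 0 0 0 -4 -0.2",
)

```text
time: 19.73
tool_pos: [0.4696, 0.3111, 0.0532]
eef_rot: [3.128, -0.117, 0.006]
ft_force: [0.6, -0.7, -0.7]
grip_width: 0.0597
```

```bash
python3 lw.py c12
```

```text
19.78 [0.4696 0.3112 0.0532] tiltfix [0.7 0.2] yaw_y -94.3 [ 1.4 -0.8 -0.2] [-0.01 -0.17  2.39] 0.06 j6 2.09
```

View pics/c12.png

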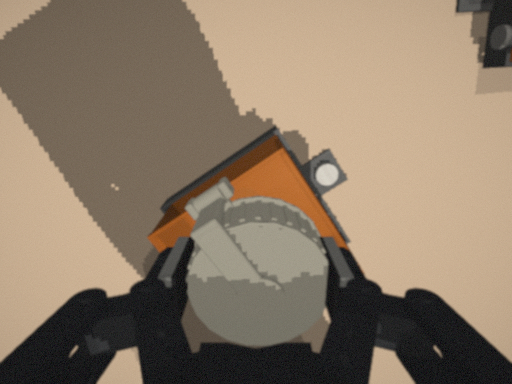

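Call:
play_rows(
  motion="0 0 0 0 0 0 1;0 0 0 0 0 0 1;0 0 0 0 0 0 1;0 0 0 0 0 0 1;-0.1 0.1 0 0.5 0 7 1;0 0 0 0 0 7 1;0 0 0 0 0 7 1;0 0 0 0 0 7 1;0 0 0 0 0 7 1;0 0 0 0 0 0 1;0 0 0 0 0 0 1",
)

```text
time: 20.7
tool_pos: [0.4656, 0.3143, 0.0518]
eef_rot: [-3.017, -0.862, 0.003]
ft_force: [0.1, -0.0, -0.3]
grip_width: 0.0855
```

```bash
python3 lw.py d1
```

```text
20.75 [0.4656 0.3142 0.0518] tiltfix [-0.19 -0.19] yaw_y -58.1 [ 0.6 -0.4  0.1] [-0.01  0.02 -0.02] 0.0857 j6 1.45
```

Call:
play_rows(
  motion="0 0 0 0 0 0 -0.2;0 0 0 0 0 0 -0.2;0 0 0 0 0 0 -0.2;0 0 0 0 0 0 -0.2;0 0 0 0 0 0 -0.2",
  squeeze=50,
)

```text
time: 21.17
tool_pos: [0.4673, 0.3106, 0.0539]
eef_rot: [3.018, 0.858, -0.003]
ft_force: [-0.4, 1.7, -2.5]
grip_width: 0.0608
```

```bash
python3 lw.py d2
```

```text
21.22 [0.4672 0.3106 0.0537] tiltfix [ 0.26 -0.06] yaw_y -58.3 [-0.   1.8  0.3] [-0.05 -0.03  0.32] 0.0611 j6 1.45
```

Call:
play_rows(
  motion="0 0 0 0 0 -4 -0.2;0 0 0 0 0 -4 -0.2;0 0 0 0 0 -2 -0.2",
)

```text
time: 21.47
tool_pos: [0.4645, 0.3106, 0.053]
eef_rot: [3.076, 0.601, -0.011]
ft_force: [-2.5, -2.4, 6.2]
grip_width: 0.0607
```

```bash
python3 lw.py d3
```

```text
21.52 [0.4645 0.3107 0.0531] tiltfix [ 0.48 -0.32] yaw_y -67.9 [-4.1 -4.   3.9] [-0.6   0.73  1.63] 0.0605 j6 1.63
```

Call:
play_rows(
  motion="0 0 0 0 0 0 1;0 0 0 0 0 0 1;0 0 0 0 0 0 1;0 0 0 0 0 0 1;0 0 2 0 0 0 1;0 0 4 0 0 0 1;0 0 4 0 0 0 1;0 0 4 0 0 0 1;0 -3 0 0 0 0 1;0 -4 0 0 0 0 1;0 -4 0 0 0 0 1;0 -3 0 0 0 0 1;0 0 0 0 0 0 1;0 0 0 0 0 0 1",
)

```text
time: 22.68
tool_pos: [0.4639, 0.1675, 0.2002]
eef_rot: [3.081, 0.595, -0.001]
ft_force: [-0.2, 0.5, -0.5]
grip_width: 0.0852
```

```bash
python3 lw.py e1; python3 - <<'E'
from plant import bot
from h import *
t=bot.get_image("top");s=bot.get_image("side")
cv2.imwrite("pics/et.png",t["image"][:,:,::-1])
a=cv2.resize(s["image"][115:215,170:300],None,fx=6,fy=6,interpolation=2)
cv2.imwrite("pics/es.png",a[:,:,::-1])
E
```

```text
22.73 [0.4639 0.1676 0.2001] tiltfix [0.28 0.02] yaw_y -68.1 [-0.2 -0.1 -0.3] [ 0.01 -0.01 -0.02] 0.0851 j6 1.36
```

View pics/es.png

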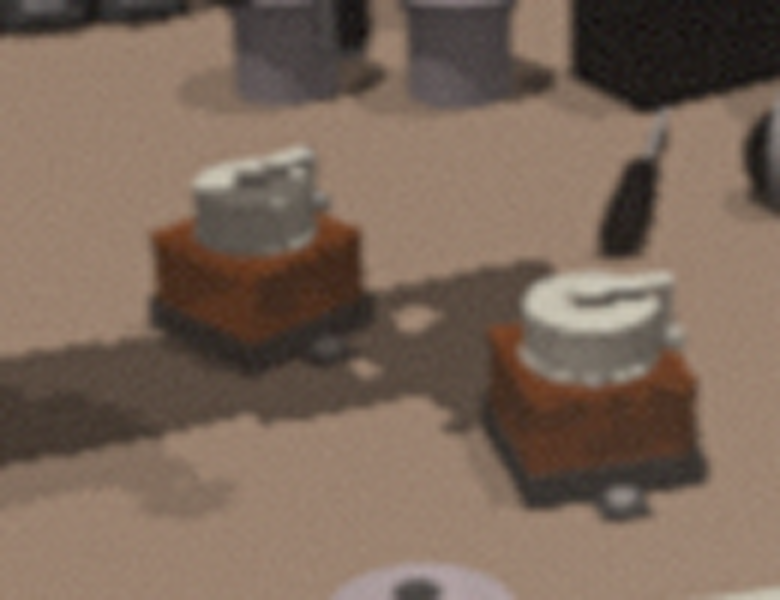

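View pics/et.png

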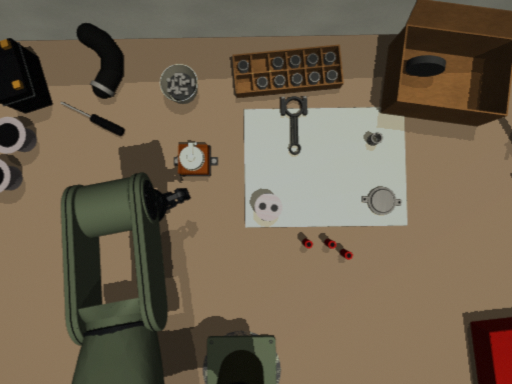

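View pics/e1.png

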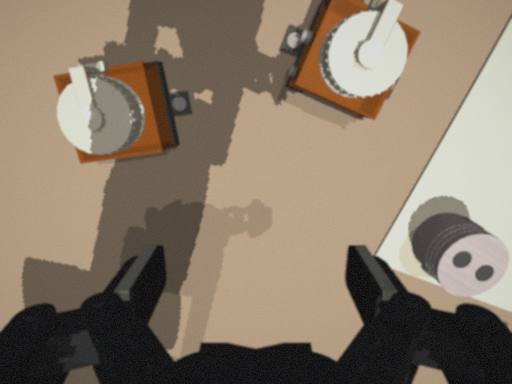

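The lid sits level on the jar in the side view at about (214,150) and looks the same as the shut jar. The mat parts and red pins are in place, and the arm is clear of everything. I'm handing the job in.

```bash
python3 -c "
from plant import bot
print(bot.finish_job())"
```

```text
the job is handed in; nothing more can be done
None
```

The gudgeon pin is in the amber jar and the lid is closed and screwed tight. I handed the job in at about 23 s, inside the 69 s limit.

- **Pin:** I lowered it about 45 mm into the mouth, until the fingertips touched the rim at about 5 N. They could not go further in, so when I let go it dropped the last 30 mm or so inside the jar. It is standing upright on the jar floor.
- **Lid:** I swung it over and pressed it down (about 21 N at the wrist), then turned the cap clockwise in two grips. The gripper turned 163° in all against the cap's 150° of travel, so the last part was slip or flex after the stop.
- **Tightness check:** The torque at the stop reached 2.4 N m, far above the 0.12 N m thread friction. When I gripped it again, the torque rose to 1.6 N m within 10°. I did not measure the cap's height.
- **Last look:** The lid sits level and looks like the one on the jar that was already shut. The other parts on the mat and the red look-alikes look undisturbed, and the gripper is clear and touching nothing.

One disagreement came up: partway through, my estimates of the jar's position differed by 4–5 mm. I settled on the position the cameras agreed on, and the cap grip came out centred.

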